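Fetch the long carton from the pigeonholes with the sliding tray

ROBOT

A 6-joint arm with a two-finger parallel gripper is mounted at the origin on the work surface. World frame = base frame: x ahead of the robot, y to its left, z up, the work surface at z = 0. Lengths are in m, angles in rad, forces in N, time in s.
With the tool pointing down it reaches from about 0.375 to 0.9 m from the base axis. Payload 3.1 kg.
Tool frame: the origin (TCP) lies on the centre line of the jaws, within the pads' length; the fingertips stand 19 mm ahead of it and the grasp point (between the pads) is the TCP; z points along the fingers, y is the line along which they close (so a half turn about z gives the same grasp; the last joint's range is limited). The gripper opens to 85 mm and grips with 20 to 120 N. Pads are 22 mm wide; open, the fingers measure 114 mm over their backs; the gripper's body (76 mm by 85 mm) begins 54 mm behind the grasp point. The pads swing forward as they close: fully open they stand 13 mm farther back than shut.
Start: joints at [0.972, 0.527, 1.433, -0, 1.181, -0.178], TCP at [0.255, 0.57, 0.25] pointing down, gripper open.
Joint ranges: [-3.08, 3.08], [-0.75, 2.2], [0.22, 2.44], [-1.43, 4.57], [0, 2.65], [-2.85, 2.85]. Speed limits (rad/s): [2.79, 2.79, 3.14, 3.14, 3.14, 3.14].

INTERFACE

Orientations are given as a unit quaternion [x, y, z, w].
In Python, from station import manip, cams, sign_off gives the robot as it stands.
- The arm moves only by the tool carry_out, never from a script. Its argument "targets" is a list that holds one entry, the list of rows, each a list of 7 numbers: the shift along the tool's x, y, z in cm, then the turn, a rotation vector about the tool's x, y, z in degrees, then the finger opening in cm, from 0 to 8.54. A call has 1 to 12 rows; each row is the pose to reach, as a shift and turn from the pose commanded when the call began, along the tool's axes at that moment; what a row does not reach only later rows make up. A row lasts 1/12 s, in which the tool goes at most 41.7 mm and 7.16 degrees, less where a joint would pass 70% of its speed; a pose out of reach is approached as far as the arm can. A call with a gripper value outside its range is refused whole. The fingers move at their own pace and stop on an object; "force" is the grip in N (left out, the last holds). Time passes only in rows, so rows that repeat a pose let the fingers close. It gives the time, the measured TCP pose, the force, the opening and the grip force at its end, in the units of the state.
- manip.sense(): the state, without advancing time (a new reading comes with each control period).
- cams.snapshot(name): name is "side" or "top" or "wrist"; returns the picture (420x560x3 uint8, red, green, blue); there is no depth.
- cams.camera_info(name): a dict with "K" (3x3 intrinsics, pixels), "k1" (the pictures are not rectified: a ray, as slopes to the right and down, at radius r is drawn at 1 + k1 r^2 times it, then the intrinsics apply), "T" (4x4, takes a point from camera to world coordinates). Camera axes: x right, y down, z forward; pixel columns grow to the right and rows downward; lengths in m; the calibration is good to about 2 mm. A picture is of the moment at which its call begins: read the wrist's pose just before it. camera_info takes no time and is no camera call; for the wrist camera it gives the pose at the moment of the call.
- sign_off(): hands the job in; it is judged then, once.
The state is a dict: "t": time; "q": joint angles; "qd": joint speeds; "tau": joint torques, N m; "tcp_pos": TCP position; "tool_rot": TCP orientation; "force": force on the tool from outside, world axes, zero at the start; "ft_torque": the same for the moment, N m; "finger_gap": opening from 0.0 (shut) to 1.0 (fully open); "gripper_force": force on a finger pad.
Only numpy, scipy, OpenCV 4.12 (cv2) and the standard library are available. Lean on these libraries where they do the work, as an engineer would, in place of code of your own. Each camera call takes 0.05 s, during which the arm holds its last target. There are 200 camera calls.

TASK

In the honey packing room, put the sliding tray in front of the compartment that holds the long carton and slide that carton out of the rack until it is wholly inside the tray. Then slide the tray, with the carton in it, fully home against the stop at the left end of its rail (left as seen from the robot). Keep the carton upright all the time, and leave everything else in the rack and on the bench where it is.

Things in the scene. Friction and masses are not known exactly. Their poses are not given: they have to be found in the camera images.
- rack: Fixed plywood rack, three open-topped compartments side by side. Origin on the bench under their middle; x from mouths to back, y to the left, z up. Each is 84 mm wide inside, centred at y = -92, 0, +92 mm, from the open mouth at x = -100 mm to the back wall at +102 mm; floor 16 mm, wall tops 64 mm above the bench; walls 8 mm thick.
- left_stop (a point): Top middle of the steel stop block at the left end of the tray's rail: 14 mm thick (y), 105 mm long (x), 32 mm high, at (-168, 265, 32) mm in the rack's frame. A like block stands at the right end. The rail's two bars run along y between them, 40 mm to either side in x, 7 mm high.
- tray (a joint): Position in m of the grey sliding tray along the rail (rack y of the tray's centre): 0 in front of the middle compartment, -0.092 and +0.092 in front of the outer ones, -0.200 at the right stop, +0.200 at the left stop. It slides stiffly (about 2 N) and stays where it is left.
- tray_floor (a point): Centre of the top of the tray's inner floor, 13 mm above the bench, at x = -168 mm in the rack's frame, axes as the rack's. Inside the tray is 120 mm deep (x) and 100 mm wide (y); 6 mm walls left, right and on the robot's side, tops 55 mm above the bench; open towards the rack, its edge 8 mm before the compartments' mouths.
- long_carton: The long cardboard carton, 110 (x) x 60 (y) x 45 mm (z), about 0.25 kg, lying lengthwise in one of the three compartments with at least 50 mm free behind it. Origin at the centre of its underside, x along its length.
- short_carton: A short cardboard carton, 66 (x) x 60 (y) x 45 mm (z), in another compartment. Leave it. Origin at the centre of its underside.
- squat_jar: A squat honey jar, 58 mm in diameter and 48 mm high, in the remaining compartment. Leave it. Origin at the centre of its underside.
- tall_jar: A honey jar on the bench at the left of the rack, 68 mm in diameter, 105 mm high. Leave it. Origin at the centre of its underside.
- slim_jar: A slim honey jar on the bench at the right of the rack, 54 mm in diameter, 120 mm high. Leave it. Origin at the centre of its underside.
Mind the look-alikes: they are no part of the job. Leave any green or purple look-alike of the long_carton alone.

How it is judged:
On the way, in this order (a step that is already met when the one before it is completed fails the run):
1. the long carton lies wholly inside the tray (x of long_carton in the frame of tray_floor between -0.015 and 0.012 m and y of long_carton in the frame of tray_floor between -0.03 and 0.03 m and z of long_carton in the frame of tray_floor between -0.004 and 0.006 m and angle between long_carton's own z axis and vertical below 0.1 rad and angle between the x axis of long_carton and the x axis of tray_floor, either way round below 0.3 rad), for 0.2 s.
2. the tray, with the carton in it, is home at the left stop (all of step 1 and value of joint tray above 0.193 m), for 0.2 s.
At the end, for the whole second after the job is handed in: The tray is within 7 mm of its left stop (joint above 0.193); the long carton rests at peace flat on the tray's floor, wholly inside (its middle from 15 mm before to 12 mm behind the tray's middle in x, within 30 mm in y, turned less than 0.3 rad), and nothing else has moved by more than 25 mm (all of step 2 and linear speed of long_carton below 0.01 m/s); the robot touches nothing.
It fails at once if the long carton is tipped by more than 0.35 rad (angle between long_carton's own z axis and vertical above 0.35 rad).
It fails at once if another thing in the rack or on the bench is moved by more than 25 mm (distance of any of short_carton, squat_jar, tall_jar, slim_jar from where it was at the start of the episode above 0.025 m).
It also fails if it takes over 54 s, if anything falls off the work surface, if the arm or the gripper's body presses on something with over 40 N, if the wrist force passes 120 N, or if a joint passes its speed limit or range.

## Working session

There is one attempt and no reset: what is moved stays moved. The work goes in short steps, Python scripts to look and compute and a tool call to move; the robot and the scene stay as the last step left them, time stands still between calls to the robot, and variables do not carry over. Pictures are saved under pics/ and viewed, at most 10 in all, crops included, and the job is handed in when it is done.

Besides the shell and the picture viewer there is one more tool, called as name(argument=value, ...) on one line, values as JSON. carry_out: Moves the arm, as the interface text tells. Its arguments: {"type":"object","properties":{"targets":{"type":"array"},"force":{"type":"number"}},"required":["targets"]}

```bash
mkdir -p pics; ls; python3 - <<'E'
from station import manip,cams
import cv2,json,numpy as np
s=manip.sense();print(s)
for n in("top","side"):
    im=cams.snapshot(n);cv2.imwrite(f"pics/{n}0.png",im[:,:,::-1]);c=cams.camera_info(n);print(n,c)
E
```

```text
pics
{'t': 0.0, 'q': array([ 9.71489861e-01,  5.28472556e-01,  1.43389919e+00, -2.54476430e-05,
        1.18141599e+00, -1.78516790e-01]), 'qd': array([ 0.00049482, -0.0019057 , -0.0009934 ,  0.00038226, -0.00022027,
       -0.00168157]), 'tau': array([ 1.43059115e-03, -4.42354989e+01, -1.78024471e+01, -1.32986656e-04,
        8.38312990e-03,  1.62731942e-05]), 'tcp_pos': array([0.2549001 , 0.56991401, 0.24933065]), 'tool_rot': array([ 2.08841186e-01,  9.77948953e-01, -1.02004176e-03, -4.05280351e-04]), 'force': array([ 0.59010371,  0.21835562, -0.80148653]), 'ft_torque': array([-0.00016208,  0.02207308, -0.01711268]), 'gripper_force': 0.0, 'finger_gap': 0.9980217635809121}
top {'K': array([[378.89732688,   0.        , 274.5381305 ],
       [  0.        , 378.89732688, 218.28092312],
       [  0.        ,   0.        ,   1.        ]]), 'k1': -0.051195561662921336, 'T': array([[ 0.05453212, -0.97391933,  0.22024392,  0.27020553],
       [-0.99850223, -0.05221206,  0.01634598, -0.00109314],
       [-0.00442027, -0.22080542, -0.97530786,  1.0538111 ],
       [ 0.        ,  0.        ,  0.        ,  1.        ]])}
side {'K': array([[473.17204895,   0.        , 286.76950944],
       [  0.        , 473.17204895, 209.23793289],
       [  0.        ,   0.        ,   1.        ]]), 'k1': -0.07403876813474988, 'T': array([[ 0.80376955, -0.43784072,  0.4028027 , -0.04451627],
       [-0.59493452, -0.58841865,  0.54755494, -0.72500552],
       [-0.00272523, -0.67974922, -0.73343955,  1.03499061],
       [ 0.        ,  0.        ,  0.        ,  1.        ]])}
```

View pics/top0.png

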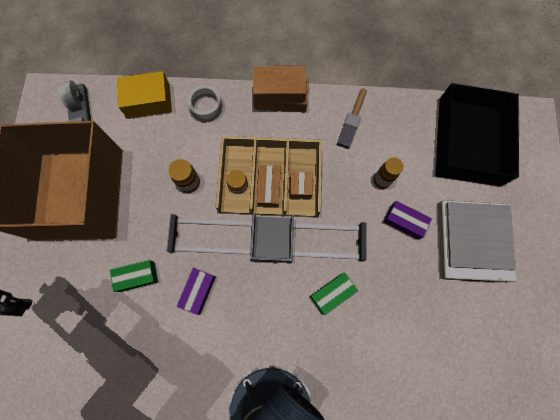

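View pics/side0.png

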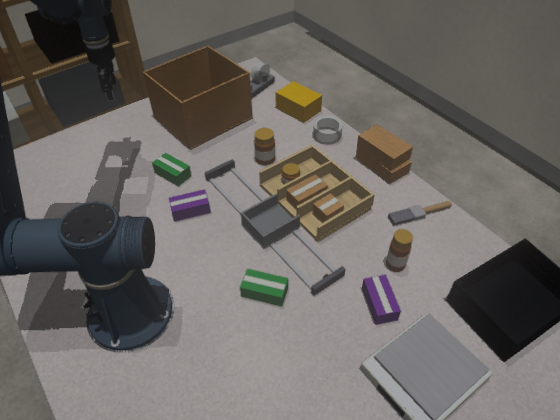

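The top view shows the rack at columns 217–322, rows 137–216, with the tray at about (272,238) and the stops at (172,233) and (362,241). These could be taken for the long carton:
- the brown striped carton in the middle compartment at (270,186)
- the shorter brown one in the right compartment at (302,184)
- green ones at (133,275) and (335,293)
- purple ones at (196,291) and (408,220)
- the brown box at (280,88)

By the description I choose (270,186), the brown carton that is longer than its neighbour. I'll check it in one close crop.

```bash
cat > h.py <<'E'
import numpy as np,cv2
from station import manip,cams
from scipy.spatial.transform import Rotation as R
def rays(c,px):
    px=np.asarray(px,float).reshape(-1,2);K=c["K"]
    d=(px-[K[0,2],K[1,2]])/[K[0,0],K[1,1]]
    u=d.copy()
    for _ in range(20): u=d/(1+c["k1"]*(u**2).sum(1,keepdims=True))
    return np.c_[u,np.ones(len(u))]@c["T"][:3,:3].T
def onplane(c,px,z):
    r=rays(c,px);o=c["T"][:3,3];return o+r*((z-o[2])/r[:,2])[:,None]
E
python3 - <<'E'
from h import *
im=cv2.imread("pics/top0.png")
cr=cv2.resize(im[125:275,160:380],None,fx=3.5,fy=3.5,interpolation=cv2.INTER_CUBIC)
cv2.imwrite("pics/crop.png",cr)
hsv=cv2.cvtColor(im,cv2.COLOR_BGR2HSV)
for p in[(220,160),(262,185),(268,175),(302,184),(272,238),(172,233),(237,180),(255,170)]:print(p,hsv[p[1],p[0]])
E
```

```text
(220, 160) [ 18 107 164]
(262, 185) [ 15 152 134]
(268, 175) [ 24  15 167]
(302, 184) [ 24  15 167]
(272, 238) [ 0  3 99]
(172, 233) [135  19  55]
(237, 180) [ 18 180 140]
(255, 170) [ 17 117  50]
```

View pics/crop.png

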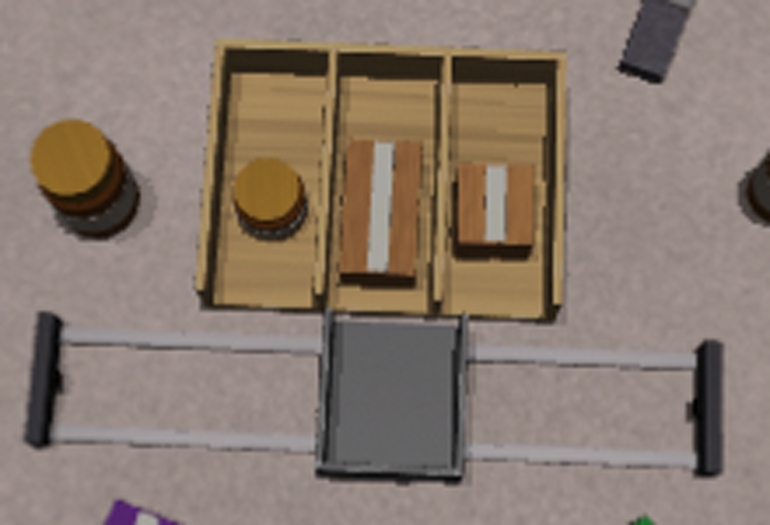

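```bash
python3 - <<'E'
from h import *
c=cams.camera_info("top")
P=lambda pts,z:onplane(c,np.array(pts)/3.5+[160,125],z)
np.set_printoptions(precision=4,suppress=True)
st=P([(43,380),(708,408)],.032);print("stops",st, np.linalg.norm(st[0]-st[1]))
d=(st[0]-st[1])[:2];yaw=np.arctan2(-d[0],d[1]);print("yaw",yaw)
m=st.mean(0)[:2];Rm=np.array([[np.cos(yaw),-np.sin(yaw)],[np.sin(yaw),np.cos(yaw)]])
o=m-Rm@[-.168,0];print("rack origin from stops",o)
loc=lambda p:(p[:,:2]-o)@Rm
print("rim BL,BR,FL,FR (exp x .11/-.1,y +-.142)",loc(P([(218,42),(566,52),(198,292),(562,305)],.064)))
k=P([(348,140),(422,142),(414,276),(342,272)],.061)
print("carton",loc(k),loc(k).mean(0),k.mean(0))
s=P([(459,163),(533,164),(531,244),(456,243)],.061);print("short",loc(s))
t=P([(317,473),(462,477),(467,316),(327,314)],.055);print("tray rim",loc(t))
print("jar",loc(P([(268,190)],.064)))
print("tall",loc(P([(71,158)],.105)),P([(71,158)],.105))
print("slim",onplane(c,[(394,165)],.12))
E
```

```text
stops [[ 0.4428  0.2949  0.032 ]
 [ 0.4486 -0.2269  0.032 ]] 0.5218334400826968
yaw 0.011248081374185493
rack origin from stops [0.6137 0.0359]
rim BL,BR,FL,FR (exp x .11/-.1,y +-.142) [[ 0.1089  0.1388]
 [ 0.1118 -0.142 ]
 [-0.0996  0.1385]
 [-0.098  -0.1419]]
carton [[ 0.0304  0.0296]
 [ 0.0311 -0.0292]
 [-0.079  -0.0274]
 [-0.0782  0.0285]] [-0.0239  0.0004] [0.5898 0.036  0.061 ]
short [[ 0.0148 -0.0591]
 [ 0.0164 -0.1176]
 [-0.0494 -0.1174]
 [-0.0511 -0.059 ]]
tray rim [[-0.234   0.0394]
 [-0.2324 -0.0699]
 [-0.1077 -0.0696]
 [-0.1107  0.0387]]
jar [[-0.0149  0.0899]]
tall [[-0.009   0.2364]] [[0.602  0.2721 0.105 ]]
slim [[ 0.6409 -0.2905  0.12  ]]
```

The crop confirms it: the long carton is in the middle compartment, with its top corners at about (348,140) and (414,276) in crop pixels. It measures 109 × 58 mm at z = 61 mm, against 110 × 60 given. The tray sits about 14 mm right of centre. My plan has three parts:
1. Nudge the tray left.
2. Drag the carton out from behind with slightly opened fingers.
3. Push the tray home by its right wall.

```bash
cat >> h.py <<'E'
np.set_printoptions(precision=4,suppress=True)
O=np.array([.614,.0345]);YAW=.008
RM=np.array([[np.cos(YAW),-np.sin(YAW)],[np.sin(YAW),np.cos(YAW)]])
def where():
    s=manip.sense();p=s["tcp_pos"];print("t",s["t"],"rack xyz mm",np.r_[(p[:2]-O)@RM,p[2]]*1e3,"F",s["force"],"gap",s["finger_gap"]);return s
def delta(x,y,z):
    "rack-frame goal (m) with tool y along rack y -> tool shift cm, turn deg"
    s=where();Rt=R.from_quat(s["tool_rot"])
    g=np.r_[O+RM@[x,y],z]
    Rg=R.from_matrix(np.c_[np.r_[-RM[:,0],0],np.r_[RM[:,1],0],[0,0,-1]])
    print((x,y,z),"shift cm",Rt.inv().apply(g-s["tcp_pos"])*100,"turn",(Rt.inv()*Rg).as_rotvec(degrees=True))
E
python3 -c "
from h import *
delta(-.168,-.115,.25)"
```

```text
t 0.1 rack xyz mm [-354.7436  538.3297  249.4237] F [-0.4302  0.7377  0.1348] gap 1.003679497060615
(-0.168, -0.115, 0.25) shift cm [-44.1487 -51.653    0.0284] turn [ -0.1052  -0.0413 -24.5694]
```

carry_out(targets=[[[-44.1,-51.7,0,0,0,-24.6,0],[-44.1,-51.7,0,0,0,-24.6,0],[-44.1,-51.7,0,0,0,-24.6,0],[-44.1,-51.7,0,0,0,-24.6,0],[-44.1,-51.7,0,0,0,-24.6,0],[-44.1,-51.7,0,0,0,-24.6,0],[-44.1,-51.7,0,0,0,-24.6,0],[-44.1,-51.7,0,0,0,-24.6,0],[-44.1,-51.7,0,0,0,-24.6,0],[-44.1,-51.7,0,0,0,-24.6,0],[-44.1,-51.7,0,0,0,-24.6,0],[-44.1,-51.7,0,0,0,-24.6,0]]], force=20)

```text
t: 1.1
tcp_pos: [0.3953, 0.0909, 0.2503]
tool_rot: [-0.004, 1.0, 0.0, -0.0]
force: [0.7, 0.6, -0.4]
finger_gap: -0.002
gripper_force: 0.0
```

```bash
python3 -c "
from h import *
delta(-.168,-.115,.25)"
```

```text
t 1.1 rack xyz mm [-218.2168   58.1832  250.2868] F [ 0.7118  0.591  -0.3539] gap -0.0019932058818501793
(-0.168, -0.115, 0.25) shift cm [ -5.0105 -17.3215   0.0262] turn [ 0.0059 -0.0085  0.0369]
```

carry_out(targets=[[[-5,-17.3,0,0,0,0,0],[-5,-17.3,0,0,0,0,0],[-5,-17.3,0,0,0,0,0],[-5,-17.3,0,0,0,0,0],[-5,-17.3,0,0,0,0,0],[-5,-17.3,4,0,0,0,0],[-5,-17.3,8,0,0,0,0],[-5,-17.3,12,0,0,0,0],[-5,-17.3,16,0,0,0,0],[-5,-17.3,18,0,0,0,0],[-5,-17.3,20,0,0,0,0],[-5,-17.3,20.8,0,0,0,0]]])

```text
t: 2.1
tcp_pos: [0.4455, -0.0788, 0.0398]
tool_rot: [-0.004, 1.0, 0.001, -0.002]
force: [0.3, -0.7, -0.7]
finger_gap: -0.005
gripper_force: 0.0
```

```bash
python3 - <<'E'
from h import *
where()
cv2.imwrite("pics/a.png",cv2.resize(cams.snapshot("side")[130:310,180:380,::-1],None,fx=3,fy=3))
E
```

```text
t 2.1 rack xyz mm [-169.4328 -111.992    39.7504] F [ 0.2528 -0.6613 -0.7168] gap -0.005146243495690069
```

View pics/a.png

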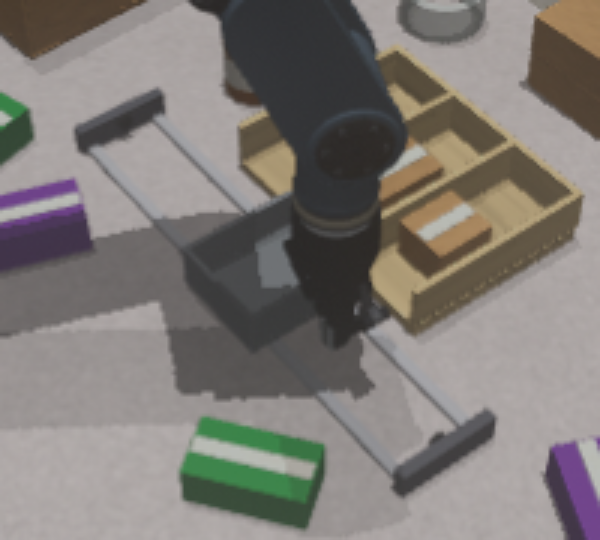

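The fingertips are to the right of the tray wall, at about (345,340) in the crop, and low between the rail bars. Now I'll nudge the tray left by about 14 mm.

carry_out(targets=[[[0,1,0,0,0,0,0],[0,1.6,0,0,0,0,0],[0,2.1,0,0,0,0,0],[0,2.5,0,0,0,0,0],[0,2.9,0,0,0,0,0],[0,3.3,0,0,0,0,0],[0,3.7,0,0,0,0,0],[0,4.0,0,0,0,0,0],[0,4.2,0,0,0,0,0],[0,4.2,0,0,0,0,0],[0,4.2,0,0,0,0,0]]])

```text
t: 3.07
tcp_pos: [0.4463, -0.0375, 0.0422]
tool_rot: [-0.004, 1.0, 0.0, -0.0]
force: [-0.1, 0.1, -0.0]
finger_gap: 0.001
gripper_force: 0.0
```

carry_out(targets=[[[0,-1,0,0,0,0,0],[0,-2,0,0,0,0,0],[0,-3,-4,0,0,0,0],[0,-3,-8,0,0,0,0],[0,-3,-12,0,0,0,0],[0,-3,-14,0,0,0,2.5],[0,-3,-14,0,0,0,2.5]]])

```text
t: 3.65
tcp_pos: [0.4494, -0.0699, 0.1863]
tool_rot: [-0.004, 1.0, -0.002, 0.004]
force: [-0.1, -0.4, -0.4]
finger_gap: 0.271
gripper_force: 0.0
```

```bash
python3 - <<'E'
from h import *
cv2.imwrite("pics/b.png",cams.snapshot("top")[:,:,::-1])
delta(.066,.001,.18)
E
```

```text
t 3.7 rack xyz mm [-166.6316 -102.4697  184.3933] F [-0.9845 -0.134  -0.1555] gap 0.2941122015643159
(0.066, 0.001, 0.18) shift cm [-23.2535  10.3637   0.5422] turn [-0.1366  0.3143 -0.0383]
```

View pics/b.png

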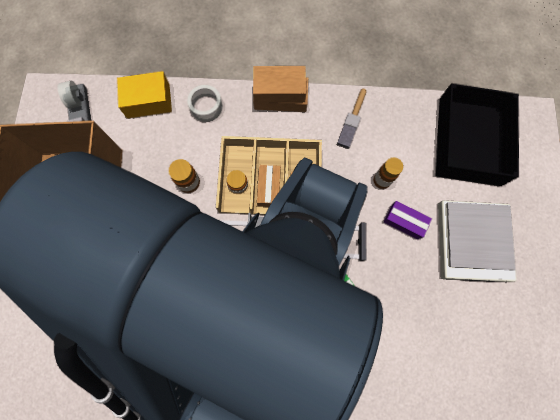

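The arm hides the tray in the top view; only the rack and the carton at about (268,185) are visible, and they haven't moved. I'll move behind the carton and check from there.

carry_out(targets=[[[-23.2,10.4,0,0,0,0,2.5],[-23.2,10.4,0,0,0,0,2.5],[-23.2,10.4,0,0,0,0,2.5],[-23.2,10.4,0,0,0,0,2.5],[-23.2,10.4,0,0,0,0,2.5],[-23.2,10.4,0,0,0,0,2.5],[-23.2,10.4,0,0,0,0,2.5],[-23.2,10.4,0,0,0,0,2.5],[-23.2,10.4,0,0,0,0,2.5]]])

```text
t: 4.45
tcp_pos: [0.6761, 0.0378, 0.1796]
tool_rot: [-0.004, 1.0, 0.0, -0.003]
force: [-2.1, -0.4, -0.4]
finger_gap: 0.291
gripper_force: 0.0
```

```bash
python3 - <<'E'
from h import *
s=cams.snapshot("side");w=cams.snapshot("wrist")
cv2.imwrite("pics/c.png",np.hstack([cv2.resize(s[110:310,190:390],(400,400)),cv2.resize(w,(533,400))[:,70:470]])[:,:,::-1])
delta(.066,.001,.049)
E
```

```text
t 4.55 rack xyz mm [ 61.698    2.344  180.8287] F [-0.1215  0.2037 -0.0704] gap 0.2927283208503657
(0.066, 0.001, 0.049) shift cm [-0.4887 -0.1376 13.1808] turn [ 0.0149 -0.2538 -0.0291]
```

View pics/c.png

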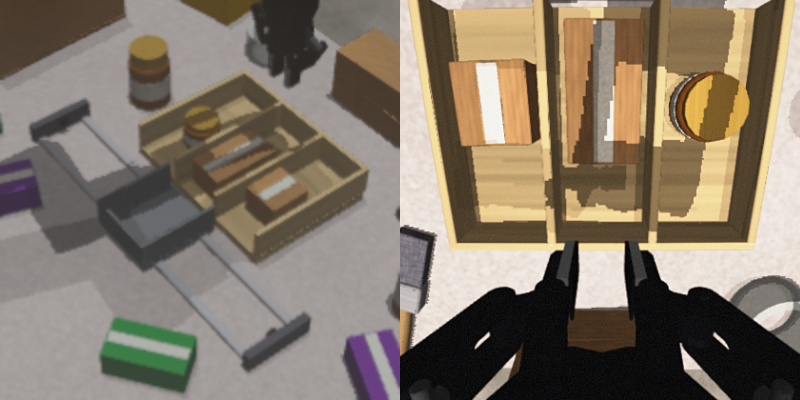

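The wrist crop shows the carton square in the middle compartment, about (602,90), with free floor behind it down to y≈240. The side crop shows the tray roughly in line with the middle compartment, right rear corner (213,212) and left rear corner (168,168). I'll check that in numbers.

```bash
python3 - <<'E'
from h import *
c=cams.camera_info("side")
p=onplane(c,np.array([(213,212),(168,168),(100,208),(148,266)])/2+[190,110],[.055])
print((p[:,:2]-O)@RM)
E
```

```text
[[-0.1144 -0.0638]
 [-0.1138  0.0438]
 [-0.2359  0.0376]
 [-0.242  -0.088 ]]
```

carry_out(targets=[[[-0.5,-0.1,0,0,0,0,2.0],[-0.5,-0.1,3,0,0,0,2.0],[-0.5,-0.1,5.5,0,0,0,2.0],[-0.5,-0.1,7.5,0,0,0,2.0],[-0.5,-0.1,9,0,0,0,2.0],[-0.5,-0.1,10.5,0,0,0,2.0],[-0.5,-0.1,11.5,0,0,0,2.0],[-0.5,-0.1,12.5,0,0,0,2.0],[-0.5,-0.1,13.1,0,0,0,2.0],[-0.5,-0.1,13.1,0,0,0,2.0]]])

```text
t: 5.38
tcp_pos: [0.6821, 0.0371, 0.0502]
tool_rot: [-0.004, 1.0, 0.0, -0.001]
force: [-0.1, 0.5, -0.1]
finger_gap: 0.233
gripper_force: 0.0
```

```bash
python3 -c "
from h import *
delta(-.102,.001,.049)"
```

```text
t 5.3833 rack xyz mm [68.1084  2.0103 50.1922] F [-0.091   0.4567 -0.0712] gap 0.2330975769442783
(-0.102, 0.001, 0.049) shift cm [17.0106 -0.0979  0.156 ] turn [ 0.0114 -0.1239  0.0108]
```

carry_out(targets=[[[1.5,0,0,0,0,0,2.0],[2.2,0,0,0,0,0,2.0],[2.6,0,0,0,0,0,2.0],[3.0,0,0,0,0,0,2.0],[3.4,0,0,0,0,0,2.0],[3.8,0,0,0,0,0,2.0],[4.1,0,0,0,0,0,2.0],[4.1,0,0,0,0,0,2.0]]])

```text
t: 6.05
tcp_pos: [0.6423, 0.0369, 0.0519]
tool_rot: [-0.004, 1.0, -0.0, 0.001]
force: [1.5, 0.5, 1.0]
finger_gap: 0.231
gripper_force: 0.7
```

```bash
python3 - <<'E'
from h import *
s=cams.snapshot("side")
cv2.imwrite("pics/d.png",cv2.resize(s[155:255,230:350],None,fx=6,fy=6,interpolation=cv2.INTER_CUBIC)[:,:,::-1])
where()
E
```

```text
t 6.1 rack xyz mm [28.2924  2.14   51.7876] F [1.1514 0.257  1.2587] gap 0.23548271914995283
```

View pics/d.png

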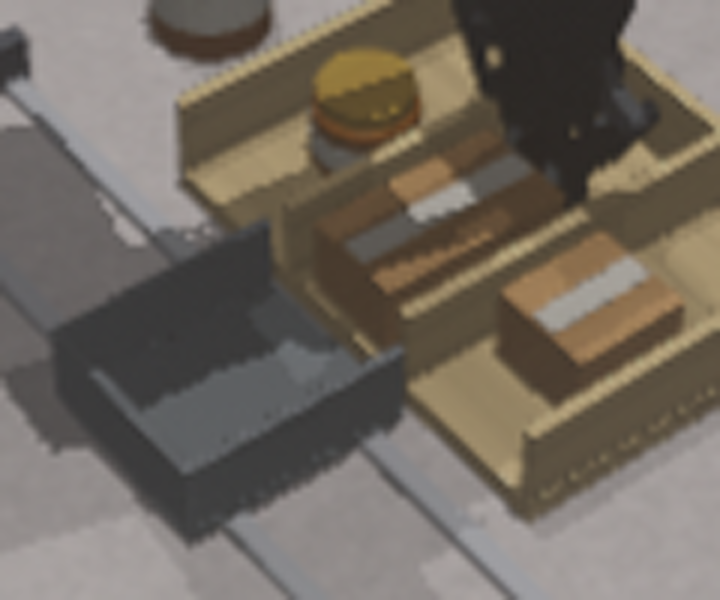

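```bash
python3 - <<'E'
from h import *
c=cams.camera_info("side")
def L(px,z):
    p=onplane(c,np.array(px)/6+[230,155],z);return (p[:,:2]-O)@RM
print("tray",L([(268,225),(402,350),(188,475),(95,372)],.055))
print("div",L([(278,207),(405,308),(528,436),(182,104)],.064))
print("carton",L([(315,230),(385,290)],.061))
E
```

```text
tray [[-0.1086  0.0476]
 [-0.1071 -0.0567]
 [-0.2302 -0.0587]
 [-0.2291  0.0183]]
div [[-0.1026  0.0473]
 [-0.0947 -0.0429]
 [-0.0991 -0.1387]
 [-0.0978  0.1359]]
carton [[-0.0959  0.0263]
 [-0.0934 -0.0258]]
```

The tray is now within about 6 mm of the middle compartment, with the left wall's inside at +42 mm against the carton's edge at +28 mm. The carton can go in.

carry_out(targets=[[[0.4,0,0.1,0,0,0,2.0],[0.9,0,0.1,0,0,0,2.0],[1.5,0,0.1,0,0,0,2.0],[2.1,0,0.1,0,0,0,2.0],[2.7,0,0.1,0,0,0,2.0],[3.3,0,0.1,0,0,0,2.0],[3.9,0,0.1,0,0,0,2.0],[4.5,0,0.1,0,0,0,2.0],[5.1,0,0.1,0,0,0,2.0],[5.7,0,0.1,0,0,0,2.0],[6.3,0,0.1,0,0,0,2.0],[6.8,0,0.1,0,0,0,2.0]]])

```text
t: 7.1
tcp_pos: [0.5732, 0.0364, 0.0503]
tool_rot: [-0.004, 1.0, 0.0, -0.0]
force: [3.0, 0.0, 2.7]
finger_gap: 0.237
gripper_force: 1.7
```

```bash
python3 -c "
from h import *
delta(-.100,.001,.051)"
```

```text
t 7.1 rack xyz mm [-40.8248   2.2187  50.3138] F [3.0014 0.0469 2.7454] gap 0.23709582499318416
(-0.1, 0.001, 0.051) shift cm [ 5.9176 -0.1187 -0.0665] turn [ 0.0013 -0.0209  0.031 ]
```

carry_out(targets=[[[0.6,0,0,0,0,0,2.0],[1.2,0,0,0,0,0,2.0],[1.8,0,0,0,0,0,2.0],[2.4,0,0,0,0,0,2.0],[3.0,0,0,0,0,0,2.0],[3.6,0,0,0,0,0,2.0],[4.2,0,0,0,0,0,2.0],[4.7,0,0,0,0,0,2.0],[5.2,0,0,0,0,0,2.0],[5.6,0,0,0,0,0,2.0],[5.9,0,0,0,0,0,2.0],[5.9,0,0,0,0,0,2.0]]])

```text
t: 8.1
tcp_pos: [0.5139, 0.0359, 0.0503]
tool_rot: [-0.004, 1.0, 0.0, -0.001]
force: [-0.4, 0.2, -0.7]
finger_gap: 0.23
gripper_force: 0.0
```

```bash
python3 - <<'E'
from h import *
s=cams.snapshot("side")
cv2.imwrite("pics/e.png",cv2.resize(s[155:255,230:350],None,fx=6,fy=6,interpolation=cv2.INTER_CUBIC)[:,:,::-1])
where()
E
```

```text
t 8.15 rack xyz mm [-99.8683   2.2529  50.3058] F [ 0.5048 -0.1528  0.1824] gap 0.23612287023454065
```

View pics/e.png

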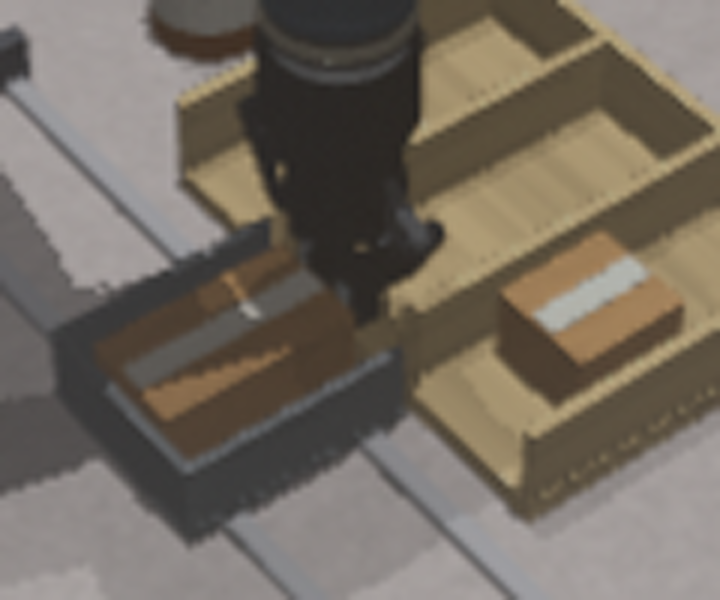

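The carton is in the tray, with its top corners at about (95,347), (188,458) and (355,335) in the crop. I'll check the numbers and work out the retreat.

```bash
python3 - <<'E'
from h import *
c=cams.camera_info("side")
p=onplane(c,np.array([(95,347),(188,458),(355,335)])/6+[230,155],.058);print((p[:,:2]-O)@RM)
delta(-.168,-.115,.041)
E
```

```text
[[-0.2218  0.029 ]
 [-0.2259 -0.0527]
 [-0.1205 -0.0381]]
t 8.15 rack xyz mm [-99.8683   2.2529  50.3058] F [ 0.5048 -0.1528  0.1824] gap 0.23612287023454065
(-0.168, -0.115, 0.041) shift cm [  6.8182 -11.7217   0.939 ] turn [ 0.0121 -0.0914  0.0317]
```

carry_out(targets=[[[-0.8,0,0,0,0,0,2.0],[-1.2,0,0,0,0,0,2.0],[-1.2,0,-3,0,0,0,2.0],[-1.2,0,-7,0,0,0,2.0],[-1.2,0,-10,0,0,0,0],[6.8,-11.7,-10,0,0,0,0],[6.8,-11.7,-10,0,0,0,0],[6.8,-11.7,-10,0,0,0,0],[6.8,-11.7,-10,0,0,0,0],[6.8,-11.7,-10,0,0,0,0],[6.8,-11.7,-10,0,0,0,0],[6.8,-11.7,-8,0,0,0,0]]])

```text
t: 9.15
tcp_pos: [0.4514, -0.0825, 0.1326]
tool_rot: [-0.004, 1.0, -0.002, 0.004]
force: [0.3, -0.1, 0.1]
finger_gap: -0.002
gripper_force: 0.0
```

```bash
python3 -c "
from h import *
delta(-.168,-.115,.041)"
```

```text
t 9.15 rack xyz mm [-163.5767 -115.7349  132.5634] F [ 0.3328 -0.0873  0.1053] gap -0.0020257433758743256
(-0.168, -0.115, 0.041) shift cm [0.5146 0.1033 9.1523] turn [-0.1852  0.4528  0.0208]
```

carry_out(targets=[[[0.2,0,3.5,0,0,0,0],[0.2,0,6,0,0,0,0],[0.2,0,8,0,0,0,0],[0.2,0,8.9,0,0,0,0],[0.2,0,8.9,0,0,0,0],[0.2,1,8.9,0,0,0,0],[0.2,2,8.9,0,0,0,0],[0.2,3,8.9,0,0,0,0],[0.2,3.5,8.9,0,0,0,0],[0.2,4,8.9,0,0,0,0],[0.2,4.4,8.9,0,0,0,0],[0.2,4.8,8.9,0,0,0,0]]])

```text
t: 10.15
tcp_pos: [0.4459, -0.0335, 0.0418]
tool_rot: [-0.005, 1.0, -0.0, 0.001]
force: [-1.6, -2.2, 1.6]
finger_gap: -0.005
gripper_force: 1.1
```

carry_out(targets=[[[0,0.4,0,0,0,0,0],[0,0.9,0,0,0,0,0],[0,1.4,0,0,0,0,0],[0,1.9,0,0,0,0,0],[0,2.5,0,0,0,0,0],[0,3.1,0,0,0,0,0],[0,3.7,0,0,0,0,0],[0,4.3,0,0,0,0,0],[0,4.9,0,0,0,0,0],[0,5.5,0,0,0,0,0],[0,6.1,0,0,0,0,0],[0,6.7,0,0,0,0,0]]])

```text
t: 11.15
tcp_pos: [0.4452, 0.0339, 0.0413]
tool_rot: [-0.004, 1.0, -0.0, 0.0]
force: [1.5, -2.3, 1.3]
finger_gap: 0.001
gripper_force: 1.2
```

```bash
python3 -c "
from h import *
delta(-.168,.130,.043)"
```

```text
t 11.15 rack xyz mm [-168.773     0.7229   41.3293] F [ 1.4545 -2.3075  1.2634] gap 0.000868122751802076
(-0.168, 0.13, 0.043) shift cm [-0.0857 12.9276 -0.1684] turn [-0.0062  0.0324  0.0367]
```

carry_out(targets=[[[0,0.6,0,0,0,0,0],[0,1.2,0,0,0,0,0],[0,1.8,0,0,0,0,0],[0,2.4,0,0,0,0,0],[0,3.0,0,0,0,0,0],[0,3.6,0,0,0,0,0],[0,4.2,0,0,0,0,0],[0,4.8,0,0,0,0,0],[0,5.4,0,0,0,0,0],[0,6.0,0,0,0,0,0],[0,6.6,0,0,0,0,0],[0,7.2,0,0,0,0,0]]])

```text
t: 12.15
tcp_pos: [0.4443, 0.1059, 0.0413]
tool_rot: [-0.004, 1.0, -0.0, -0.0]
force: [2.4, -2.3, 1.3]
finger_gap: -0.002
gripper_force: 1.2
```

carry_out(targets=[[[0,0.6,0,0,0,0,0],[0,1.2,0,0,0,0,0],[0,1.8,0,0,0,0,0],[0,2.4,0,0,0,0,0],[0,3.0,0,0,0,0,0],[0,3.5,0,0,0,0,0],[0,3.9,0,0,0,0,0],[0,4.3,0,0,0,0,0],[0,4.6,0,0,0,0,0],[0,4.9,0,0,0,0,0],[0,5.1,0,0,0,0,0]]])

```text
t: 13.07
tcp_pos: [0.4436, 0.1565, 0.0413]
tool_rot: [-0.004, 1.0, -0.0, -0.0]
force: [0.8, -2.6, -0.1]
finger_gap: 0.001
gripper_force: 1.1
```

```bash
python3 -c "
from h import *
where()"
```

```text
t 13.0667 rack xyz mm [-169.466   123.4033   41.2887] F [ 0.8476 -2.5735 -0.1306] gap 0.001356088367168881
```

Now I'll creep in until the stop shows in the force.

carry_out(targets=[[[0,0.2,0,0,0,0,0],[0,0.4,0,0,0,0,0],[0,0.6,0,0,0,0,0],[0,0.7,0,0,0,0,0],[0,0.8,0,0,0,0,0],[0,0.9,0,0,0,0,0]]])

```text
t: 13.57
tcp_pos: [0.4435, 0.1653, 0.0413]
tool_rot: [-0.004, 1.0, -0.0, -0.0]
force: [0.2, -1.6, 0.3]
finger_gap: 0.001
gripper_force: 1.0
```

carry_out(targets=[[[0,0.1,0,0,0,0,0],[0,0.2,0,0,0,0,0],[0,0.2,0,0,0,0,0]]])

```text
t: 13.82
tcp_pos: [0.4435, 0.1657, 0.0413]
tool_rot: [-0.005, 1.0, -0.001, -0.001]
force: [0.5, -12.7, 1.7]
finger_gap: -0.004
gripper_force: 6.1
```

The force has risen to 12.7 N and the tray has stopped moving, so it is home. I'll hold briefly, then back off and lift clear.

carry_out(targets=[[[0,0,0,0,0,0,0],[0,0,0,0,0,0,0],[0,-0.3,0,0,0,0,0],[0,-1.5,0,0,0,0,0],[0,-3,0,0,0,0,0],[0,-4,-4,0,0,0,0],[0,-4,-8,0,0,0,0],[0,-4,-12,0,0,0,0],[0,-8,-16,0,0,0,0],[0,-12,-16,0,0,0,0],[0,-16,-16,0,0,0,0],[0,-20,-16,0,0,0,0]]])

```text
t: 14.82
tcp_pos: [0.4457, -0.0271, 0.2027]
tool_rot: [-0.005, 1.0, -0.0, 0.002]
force: [-0.0, 0.4, -0.7]
finger_gap: 0.001
gripper_force: 0.0
```

carry_out(targets=[[[0,-4,0,0,0,0,0],[0,-8,0,0,0,0,0],[0,-10,0,0,0,0,0],[0,-10,0,0,0,0,0],[0,-10,0,0,0,0,0]]])

```text
t: 15.23
tcp_pos: [0.446, -0.1267, 0.201]
tool_rot: [-0.003, 1.0, 0.001, -0.0]
force: [0.2, -0.1, -0.0]
finger_gap: -0.004
gripper_force: 0.0
```

```bash
python3 - <<'E'
from h import *
s=cams.snapshot("side");t=cams.snapshot("top")
cv2.imwrite("pics/f.png",np.hstack([cv2.resize(s[110:260,190:350],(400,375)),cv2.resize(t[130:280,150:310],(400,375))])[:,:,::-1])
where()
E
```

```text
t 15.3333 rack xyz mm [-169.6934 -158.0837  200.9576] F [ 0.204  -0.2687  0.1215] gap -0.001212913074796845
```

View pics/f.png

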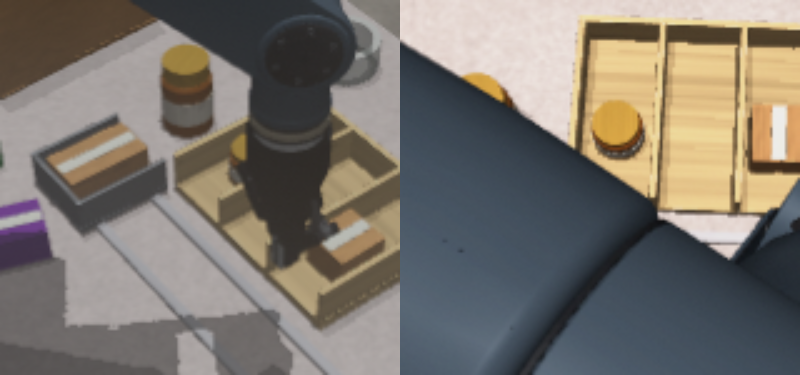

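The tray, with the carton upright at about (97,158) in the left crop, sits against the left stop, and the jars and short carton haven't moved. I'll run one numeric check before handing in.

```bash
python3 - <<'E'
from h import *
c=cams.camera_info("side")
def L(px,z):
    p=onplane(c,np.array(px)/2.5+[190,110],z);return (p[:,:2]-O)@RM
print("tray",L([(165,183),(105,120)],.055));k=L([(48,160),(122,125),(148,158)],.058);print("carton",k,"mid",(k[0]+k[2])/2)
E
```

```text
tray [[-0.13    0.1128]
 [-0.1258  0.2527]]
carton [[-0.2222  0.2293]
 [-0.1156  0.2287]
 [-0.1234  0.1587]] mid [-0.1728  0.194 ]
```

```bash
python3 -c "
from station import sign_off
print(sign_off())"
```

```text
the job is handed in; nothing more can be done
None
```

The job is handed in: the long carton lies upright inside the tray, the tray is home against the left stop, nothing else in the rack or on the bench appears to have moved, and the arm is clear (the verdict was not shown).

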